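# Unlock the bench dust gate and hold it open at the mark

### The arm

A 7-joint arm with a two-finger parallel gripper is mounted at the origin on the work surface. World frame = base frame: x ahead of the robot, y to its left, z up, the work surface at z = 0. Lengths are in mm, angles in rad, forces in N, time in s.
With the tool pointing down it reaches from about 400 to 875 mm from the base axis. Payload 4.4 kg.
Tool frame: the origin (TCP) lies at the very end of the fingers, on their centre line; the grasp point (between the pads) lies 19 mm behind it; y points along the fingers, x is the direction in which the jaws open and shut, and the axes are right-handed (so a half turn about y gives the same grasp; the last joint's range is limited). The gripper opens to 85 mm and grips with 20 to 120 N. Pads are 22 mm wide; open, the fingers measure 114 mm over their backs; the gripper's body (76 mm by 85 mm) begins 54 mm behind the grasp point. The pads swing forward as they close: fully open they stand 13 mm farther back than shut.
Start: joints at [-1.227, 0.628, 0.038, 1.517, -0.027, 0.996, -0.02], TCP at [258.955, 596.205, 231.313] pointing down, gripper open.
Joint ranges: [-3.06, 3.06], [-0.37, 2.12], [-1.25, 1.32], [0.18, 2.47], [-1.1, 4.24], [0.23, 1.98], [-2.94, 2.94]. Speed limits (rad/s): [2.57, 2.57, 3.14, 3.14, 3.14, 3.14, 3.14].

### API

Orientations are given as [roll, pitch, yaw] about the fixed x, y, z axes, in that order (R = Rz(yaw) Ry(pitch) Rx(roll)).
In Python, from cell import readout, eyes, finish_job gives the robot as it stands. The module is installed in compiled form; this text tells all that it offers.
- The arm moves only by the tool apply_moves, never from a script. Its argument "commands" is a list that holds one entry, the list of rows, each a list of 6 numbers: the shift along the tool's x, y, z in units of 0.04 m (1.0 is 0.04 m), then the turn, a rotation vector about the tool's x, y, z in units of 5 degrees (1.0 is 5 degrees). A call has 1 to 8 rows; each row shifts and turns the pose as measured when the row begins, along the tool's axes as they then stand; what a row does not reach is not made up. A row lasts 1/12 s, in which the tool goes at most 41.7 mm and 7.16 degrees, less where a joint would pass 70% of its speed; a pose out of reach is approached as far as the arm can. A call with a number of a shift or a turn outside -1 to 1 is refused whole. A call with a gripper value outside its range is refused whole. "claw" is the finger opening in mm, from 0 to 85.4, set as the call begins (left out, the last holds). The fingers move at their own pace and stop on an object; the grip force is fixed at half the most. Time passes only in rows, so rows that do not move let the fingers close. It gives the time, the measured TCP pose, the force and the opening at its end, in the units of the state.
- readout.read_state(): the state, without advancing time (a new reading comes with each control period).
- eyes.get_image(name): name is "scene" or "side" or "wrist"; returns a dict with "image" (480x640x3 uint8, red, green, blue), "mtx" (3x3 intrinsics, pixels), "rvec" (rotation vector, rad) and "tvec" (3), from world to camera coordinates, as OpenCV has them. Camera axes: x right, y down, z forward; pixel columns grow to the right and rows downward; lengths in mm; the calibration is good to about 2 mm. A picture is of the moment at which its call begins. There is no depth.
- finish_job(): hands the job in, once; it reports no verdict.
The state is a dict: "clock": time; "qpos": joint angles; "qd": joint speeds; "tau": joint torques, N m; "eef_pos": TCP position; "tool_rot": TCP orientation; "force": force on the tool from outside, world axes, zero at the start; "torque": the same for the moment, N m; "width": finger opening in mm.
Only numpy, scipy, OpenCV 4.12 (cv2) and the standard library are available. Lean on these libraries where they do the work, as an engineer would, in place of code of your own. Each camera call takes 0.05 s, during which the arm holds its last target. There are 200 camera calls.

### The job

Open the dust gate on the bench for me: lift the red locking link up off its two pegs and put it in the empty blue tray, then pull the black handle of the spring-loaded slide out until its yellow pointer lines up with the green mark, and keep holding it there. The slide springs shut if let go, so finish while still holding the handle at the mark. Leave the red screw tray, hammer, spirit level and spray can where they are.

Things in the scene. Friction and masses are not known exactly. Their poses are not given: they have to be found in the camera images.
- gate: Grey dust gate fixed to the bench: bed top 40 mm above the bench, rail tops 52 mm. Origin: on the bench, on the bed's centre line; the bed spans x -190 to +135 mm, y -75 to +75 mm; z up. The slide pulls out along this frame's -x. A fixed steel peg (9 mm thick, top 66 mm above the bench) stands at x = +110 mm, y = 0, on a boss 46 mm up.
- slide: Steel slide plate 135 x 100 mm, top 46 mm above the bench, with black handle, yellow pointer and a 9 mm peg (top 66 mm up, 95 mm behind the handle). Its frame is the gate's when shut and moves along gate -x, at most 115 mm. A spring pulls it shut: 4 N when shut, +0.8 N per 10 mm, and 1 N friction. With the red link on, it can move only a few mm.
- handle (a point): Grip point of the slide's black upright handle, on its centre line, 82 mm above the bench. The handle is a block 16 mm thick along the pull direction (gate x), 60 mm wide across it (gate y), its top 100 mm above the bench, its foot on the plate 46 mm up. When shut it is at gate x = -45 mm, y = 0.
- pointer (a point): Middle of the yellow pointer bar (8 mm wide) of the slide, over the rail at gate y = -70 mm, 54 mm above the bench; along the pull direction it is exactly in line with the middle of the handle.
- mark: Green mark: block 8 mm wide along the pull direction, 30 mm across, 12 mm tall, fixed on the bed outside the rail at gate y = -69 to -99 mm, top 52 mm above the bench. Origin: middle of its width, at its foot; axes as the gate's. It lies 45 to 95 mm out from the shut pointer. The slide is at the mark when the pointer has x = 0 in this frame.
- keeper: Red locking link, 0.11 to 0.22 kg: plate 100 x 40 x 8 mm with two 14 mm holes 60 mm apart along its x, hung over the two pegs, resting 46 mm above the bench; the pegs pass 20 mm up through it. A fin 36 mm long (x), 10 mm thick (y) rises from its middle to 57 mm above the underside. Origin: centre of the plate's underside; z along the fin.
- keeper_grip (a point): Point on the link's fin to grip, 42 mm above the plate's underside, on the fin's centre.
- tray: Empty open blue tray, loose, 180 (its x) x 140 (its y) x 40 mm tall, walls and floor about 4 mm thick. Origin: centre of its underside.
- screws: Bystander: red tray of the same size (180 x 140 x 40 mm) full of screws. Origin: centre of its underside.
- hammer: Bystander: hammer 280 mm long, lying along its x, under 60 mm tall; beyond the gate.
- level: Bystander: yellow spirit level 340 (its x) x 24 x 50 mm tall, standing on its edge. Origin: centre of its underside.
- can: Bystander: standing green spray can, 60 mm across, 140 mm tall. Origin: centre of its underside.
Not all that is in view belongs to the job. What is shaped like the keeper but pink or turquoise is not meant. There is more than one size of the tray; the one meant has the size given above.

How it is judged:
By the outcome, as a careful person would: the job done as asked, in the order asked, and still so for the second after the job is handed in, while the arm keeps its last pose, push and grip.
It also fails if it takes over 64 s, if anything falls off the work surface, if the arm or the gripper's body presses on something with over 40 N, if the wrist force passes 120 N, or if a joint passes its speed limit or range.

## Working session

There is one attempt and no reset: what is moved stays moved. The work goes in short steps, Python scripts to look and compute and a tool call to move; the robot and the scene stay as the last step left them, time stands still between calls to the robot, and variables do not carry over. Pictures are saved under pics/ and viewed, about 8 in all and at most 12, crops included, and the job is handed in when it is done.

Besides the shell and the picture viewer there is one more tool, called after "Emit:" as name([rows], argument=value, ...), one row to a line, values as JSON. apply_moves: Moves the arm, as the interface text tells. Shifts and turns lie within -1 to 1; 1 stands for 0.04 m of shift or 5 degrees of turn. Its arguments: {"type":"object","properties":{"commands":{"type":"array"},"claw":{"type":"number"}},"required":["commands"]}

```bash
mkdir -p pics
cat > h.py <<'E'
import numpy as np, cv2
from cell import readout, eyes, finish_job
from scipy.spatial.transform import Rotation as R
def snap(name, fn=None):
    d=eyes.get_image(name)
    if fn: cv2.imwrite('pics/'+fn, d['image'][:,:,::-1])
    np.savez('last_'+name, **d)
    return d
def load(name): return dict(np.load('last_'+name+'.npz'))
def ray(d,uv,z):
    Rm,_=cv2.Rodrigues(d['rvec']); t=np.ravel(d['tvec'])
    p=cv2.undistortPoints(np.array(uv,float).reshape(-1,1,2),d['mtx'],None).reshape(-1,2)
    c=-Rm.T@t; v=np.c_[p,np.ones(len(p))]@Rm
    return c+v*((z-c[2])/v[:,2])[:,None]
def proj(d,X):
    return cv2.projectPoints(np.array(X,float).reshape(-1,1,3),d['rvec'],d['tvec'],d['mtx'],None)[0].reshape(-1,2)
E
python3 - <<'E'
from h import *
a=snap('scene','scene0.png');b=snap('side','side0.png')
for d in(a,b):
    Rm,_=cv2.Rodrigues(d['rvec']);print((-Rm.T@np.ravel(d['tvec'])).round(),Rm[2].round(2))
s=readout.read_state();print(s)
E
```

```text
[1210.  532.  682.] [-0.62 -0.52 -0.59]
[ 530. -678.  700.] [ 0.02  0.73 -0.69]
{'clock': 0.1, 'qpos': array([-1.22675919,  0.62926642,  0.03845888,  1.51823644, -0.02702225,
        0.9962894 , -0.01997682]), 'qd': array([ 0.00049057, -0.00411692,  0.00013388, -0.0020645 , -0.00061433,
        0.00050896, -0.00083705]), 'tau': array([ 4.98153400e-03, -5.64528143e+01,  1.23048037e+00, -1.93971276e+01,
        1.12096893e-02,  5.34435516e-03,  2.38755899e-05]), 'eef_pos': array([258.75645914, 595.68688393, 230.48309914]), 'tool_rot': array([-1.57080274,  0.00168144,  1.16095955]), 'force': array([-0.01802571, -0.59306718, -0.71587437]), 'torque': array([ 0.02480345, -0.00502639, -0.03387637]), 'width': 85.66375706961463}
```

View pics/scene0.png

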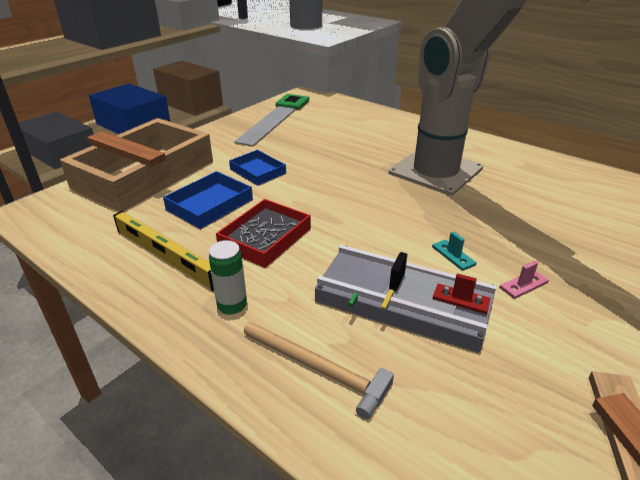

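View pics/side0.png

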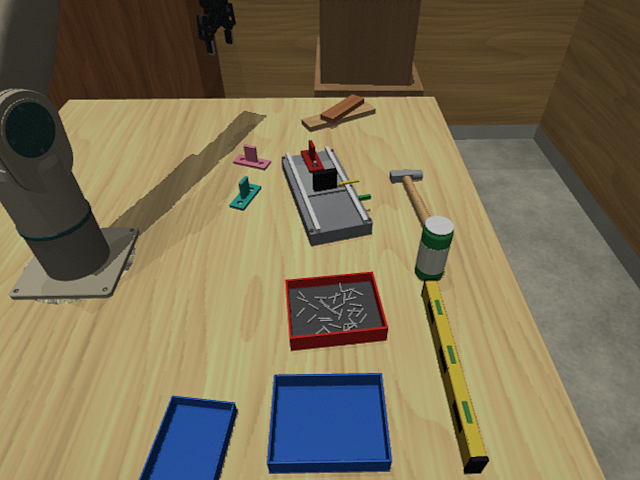

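The scene view shows the gate with its handle at (398,270), the link's fin at (464,287), the pointer at (387,298) and the mark at (353,299). The large blue tray is at (208,198). The side view shows the handle at (325,180), the fin at (312,152), the pointer at (349,183), the mark at (364,197) and the large tray at (330,420). Next I'll measure these.

Run:
```python
from h import *
def blobs(d,lo,hi,mn=15):
    h=cv2.cvtColor(d['image'],cv2.COLOR_RGB2HSV);m=cv2.inRange(h,np.array(lo),np.array(hi))
    n,l,st,c=cv2.connectedComponentsWithStats(m)
    return [(st[i].tolist(),c[i].round(1),(l==i).astype(np.uint8)) for i in range(1,n) if st[i,4]>=mn]
for nm in('scene','side'):
    d=load(nm);print(nm)
    for col,lo,hi in(('blue',(108,150,60),(125,255,255)),('red',(0,190,60),(4,255,255)),('yellow',(22,170,100),(32,255,255)),('green',(50,120,50),(75,255,255)),('black',(0,0,0),(180,255,28))):
        for st,c,m in blobs(d,lo,hi):
            u,v=c
            if col in('yellow','green'): p=ray(d,[c],54 if col=='yellow' else 52)[0]
            elif col=='blue':
                cn=max(cv2.findContours(m,0,2)[0],key=len);q=cv2.approxPolyDP(cv2.convexHull(cn),4,True).reshape(-1,2)
                p=np.c_[q,ray(d,q,40)[:,:2].round()].tolist()
            elif col=='red':
                p=ray(d,[c],74)[0]
            else: p=ray(d,[c],80)[0]
            if st[4]<6000 or col=='blue': print(col,st,c,np.round(p,0) if col!='blue' else p)
```

```text
scene
blue [89, 84, 81, 49, 2664] [127.3 107. ] [[89.0, 95.0, 350.0, -1273.0], [137.0, 86.0, 177.0, -1217.0], [165.0, 97.0, 184.0, -1028.0], [169.0, 120.0, 312.0, -837.0], [116.0, 132.0, 479.0, -890.0], [97.0, 123.0, 477.0, -1005.0]]
blue [230, 150, 55, 35, 1182] [257.1 166.7] [[230.0, 160.0, 385.0, -457.0], [257.0, 150.0, 290.0, -442.0], [284.0, 164.0, 307.0, -319.0], [284.0, 172.0, 342.0, -287.0], [257.0, 184.0, 436.0, -299.0], [230.0, 168.0, 419.0, -421.0]]
blue [163, 172, 89, 56, 2924] [207.5 198.7] [[250.0, 187.0, 458.0, -302.0], [251.0, 199.0, 499.0, -257.0], [201.0, 227.0, 659.0, -259.0], [166.0, 209.0, 662.0, -387.0], [163.0, 197.0, 632.0, -439.0], [215.0, 172.0, 461.0, -436.0]]
red [216, 199, 94, 68, 1674] [267.8 232.7] [613. -88.  74.]
red [433, 274, 57, 40, 899] [462.1 294.4] [532. 323.  74.]
yellow [115, 212, 95, 61, 724] [164.6 242.3] [ 759. -259.   54.]
yellow [382, 289, 12, 19, 71] [387.2 298. ] [606. 211.  54.]
green [276, 94, 33, 15, 254] [292.4 101.5] [ -52. -602.   52.]
green [209, 251, 33, 25, 503] [225.8 265.3] [728. -98.  52.]
green [349, 293, 9, 14, 68] [352.6 
[... 1751 characters left out ...]
466.6 411.1] [ 751. -381.   52.]
black [197, 0, 38, 53, 1218] [214.9  20.2] [  81. 1383.   80.]
black [6, 102, 49, 56, 1899] [ 29.9 129.7] [-279.  436.   80.]
black [313, 168, 24, 23, 475] [324.4 179.2] [543. 185.  80.]
black [72, 206, 22, 26, 87] [ 83.7 219.7] [20. 46. 80.]
black [64, 230, 8, 5, 20] [ 68.4 231.8] [ 2.  7. 80.]
black [50, 234, 11, 6, 22] [ 54.9 236.8] [-19.  -7.  80.]
black [424, 278, 14, 7, 20] [429.5 279.6] [ 736. -140.   80.]
black [428, 301, 6, 23, 59] [430.5 312.1] [ 723. -216.   80.]
black [439, 346, 8, 27, 81] [442.4 359.1] [ 724. -308.   80.]
black [453, 400, 9, 33, 109] [456.9 416.6] [ 725. -402.   80.]
black [464, 457, 25, 17, 298] [475.5 464.5] [ 735. -467.   80.]
```

Emit:
apply_moves([
  [[-0.46,-0.15,-0.8,0,0,0],[-0.46,-0.15,-0.8,0,0,0],[-0.46,-0.15,-0.8,0,0,0],[-0.46,-0.15,-0.8,0,0,0],[-0.46,-0.15,-0.8,0,0,0],[-0.46,-0.15,-0.8,0,0,0],[-0.46,-0.15,-0.8,0,0,0],[-0.46,-0.15,-0.8,0,0,0]],
])

```text
clock: 0.77
eef_pos: [431.3, 358.2, 272.8]
tool_rot: [-1.561, 0.009, 1.183]
force: [0.3, 0.6, -1.1]
width: 85.6
```

Emit:
apply_moves([
  [[0,0,0,0,1,0],[0,0,0,0,1,0],[0,0,0,0,1,0],[0,0,0,0,1,0],[0,0,0,0,1,0],[0,0,0,0,1,0],[0,0,0,0,1,0],[0,0,0,0,1,0]],
])

```text
clock: 1.43
eef_pos: [441.0, 342.0, 272.4]
tool_rot: [-1.578, 0.015, 0.428]
force: [0.8, 0.2, 0.2]
width: 85.4
```

Emit:
apply_moves([
  [[0.2,0,-0.8,0,0,0],[0.2,0,-0.8,0,0,0],[0.2,0,-0.8,0,0,0],[0.2,0,-0.8,0,0,0],[0,0,0,0,0.9,0],[0,0,0,0,0.9,0],[0,0,0,0,0,0]],
])

```text
clock: 2.02
eef_pos: [524.0, 235.0, 269.2]
tool_rot: [-1.582, 0.019, 0.265]
force: [-0.3, -0.1, 0.1]
width: 85.4
```

Run:
```python
from h import *
d=snap('wrist','w1.png');Rm,_=cv2.Rodrigues(d['rvec']);print((-Rm.T@np.ravel(d['tvec'])).round(),Rm.round(2));s=readout.read_state();print(s['eef_pos'],s['tool_rot'],s['qpos'])
```

```text
[505. 319. 410.] [[ 0.96  0.26 -0.02]
 [ 0.25 -0.91  0.34]
 [ 0.07 -0.33 -0.94]]
[523.56233442 235.56540013 269.10203655] [-1.58120525  0.0198221   0.26909335] [-0.6730119   0.50365154  0.30530293  1.6736046  -0.16290372  1.01134687
 -0.04448964]
```

View pics/w1.png

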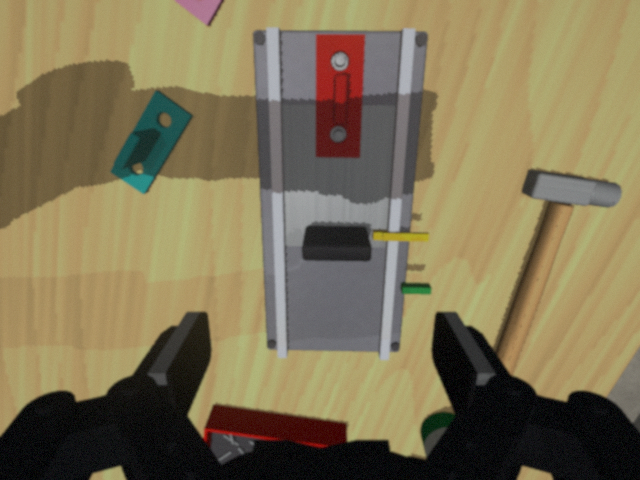

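The wrist view shows the peg tops at (340,60) and (338,134), the red plate's corners at about (316,35), (364,35), (360,157) and (317,156), and the handle at (336,243). The pointer is at (400,237) and the mark at (416,288).

```bash
cat >> h.py <<'E'
def plan(target, yaw_deg=None):
    s=readout.read_state(); Rt=R.from_euler('xyz',s['tool_rot']).as_matrix()
    print('pos',s['eef_pos'].round(1),'yaw',np.degrees(s['tool_rot']).round(2),'shift units',(Rt.T@(np.array(target)-s['eef_pos'])/40).round(3))
    if yaw_deg is not None:
        Rg=R.from_euler('xyz',[-90,0,yaw_deg],degrees=True).as_matrix()
        print('turn units',(np.degrees(R.from_matrix(Rt.T@Rg).as_rotvec())/5).round(2), 'F',s['force'].round(1),'w',round(s['width'],1))
E
python3 - <<'E'
from h import *
d=load('wrist')
pg=ray(d,[(340,60),(338,134)],66); co=ray(d,[(316,35),(364,35),(360,157),(317,156)],54)
v=pg[0]-pg[1];print('pegs',pg.round(1),np.linalg.norm(v),np.degrees(np.arctan2(v[1],v[0])))
print(co.round(1),co.mean(0).round(1),np.linalg.norm(co[0]-co[3]),np.linalg.norm(co[0]-co[1]))
v=(co[0]+co[1]-co[2]-co[3]);print(np.degrees(np.arctan2(v[1],v[0])))
h=cv2.cvtColor(d['image'],cv2.COLOR_RGB2HSV)
m=cv2.inRange(h,(22,170,100),(32,255,255));y,x=np.nonzero(m);print('ptr px',x.min(),x.max(),y.min(),y.max(),ray(d,[(x.mean(),y.mean())],56).round(1))
m=cv2.inRange(h,(50,120,50),(75,255,255));m[:,:380]=0;m[350:]=0;y,x=np.nonzero(m);print('mark px',x.min(),x.max(),y.min(),y.max(),ray(d,[(x.mean(),y.mean())],51).round(1))
rails=ray(d,[(273,30),(408,30),(282,356),(385,358)],52);print(rails.round(1))
for a,b in((2,0),(3,1)):
    v=rails[b]-rails[a];print(np.linalg.norm(v),np.degrees(np.arctan2(v[1],v[0])))
c=(pg[0]+pg[1])/2;print(c)
plan((c[0],c[1],120),15)
E
```

```text
pegs [[507.  344.7  66. ]
 [521.4 288.6  66. ]] 57.89054283314969 104.44437026211756
[[483.  358.4  54. ]
 [520.7 368.6  54. ]
 [546.7 273.4  54. ]
 [509.1 264.   54. ]] [514.9 316.1  54. ] 97.96585286446715 39.107911292008616
105.3514431538309
ptr px 374 427 232 240 [[606.1 211.9  56. ]]
mark px 402 430 284 293 [[641.  160.2  51. ]]
[[447.9 353.   52. ]
 [554.3 381.6  52. ]
 [528.4  43.3  52. ]
 [637.4  71.9  52. ]]
320.0126870794822 104.5697505447941
320.7523940977059 105.02498126231333
[514.20450455 316.62275625  66.        ]
pos [523.6 235.6 269.1] yaw [-90.6    1.14  15.42] shift units [0.387 3.699 2.054]
turn units [ 0.12  0.08 -0.23] F [ 0.4  0.5 -0.2] w 85.4
```

Emit:
apply_moves([
  [[0.1,0.4,0.55,0.03,0.04,-0.05],[0.1,0.6,0.55,0.03,0.04,-0.06],[0.1,0.6,0.5,0.03,0.04,-0.06],[0.1,0.6,0.5,0.03,0,-0.06],[0,0.6,0,0,0,0],[0,0,0,0,0,0]],
])

```text
clock: 2.57
eef_pos: [514.8, 327.2, 153.6]
tool_rot: [-1.567, -0.005, 0.275]
force: [-1.5, -0.6, 0.0]
width: 85.4
```

```bash
python3 -c "
from h import *
plan((514.5,316.3,69),14.8)"
```

```text
pos [514.8 327.2 153.6] yaw [-89.75  -0.27  15.78] shift units [-0.092  2.114 -0.268]
turn units [-0.05  0.2   0.05] F [-1.5 -0.6  0. ] w 85.4
```

Emit:
apply_moves([
  [[-0.05,0.3,-0.2,-0.05,0.15,0.05],[-0.04,0.5,-0.07,0,0.05,0],[0,0.5,0,0,0,0],[0,0.4,0,0,0,0],[0,0.3,0,0,0,0],[0,0,0,0,0,0]],
])

```text
clock: 3.07
eef_pos: [516.0, 314.5, 73.8]
tool_rot: [-1.571, -0.004, 0.263]
force: [-0.4, -0.8, 0.2]
width: 85.7
```

Run:
```python
from h import *
plan((514.5,316.3,69),14.8)
d=snap('wrist','w2.png')
print(proj(d,[(514.5,316.3,103),(514.5,316.3,88)]).round())
s=readout.read_state()
d=snap('scene');cv2.imwrite('pics/s2.png',cv2.resize(d['image'][180:380,300:560,::-1],None,fx=3,fy=3))
```

```text
pos [516.  314.5  73.8] yaw [-89.99  -0.24  15.04] shift units [-0.026  0.119  0.053]
turn units [-0.    0.05  0.05] F [-0.4 -0.8  0.2] w 85.7
[[316. 354.]
 [316. 329.]]
```

View pics/w2.png

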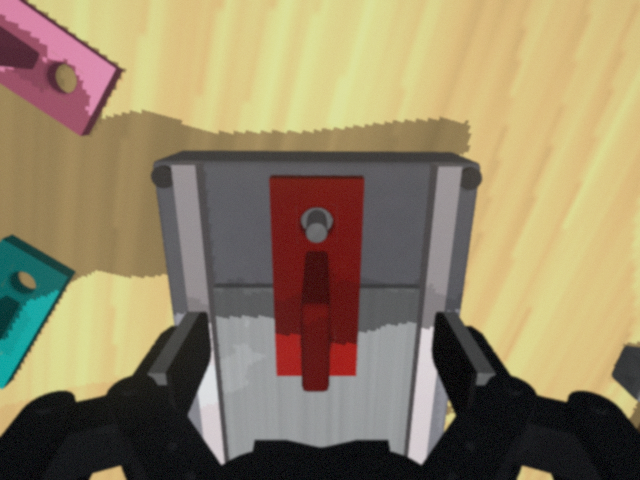

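The fin (column 316) is centred between the fingers and matches the prediction. I'll close on it.

Emit:
apply_moves([
  [[-0.03,0.12,0.05,0,0.05,0.05],[0,0,0,0,0,0],[0,0,0,0,0,0]],
])

```text
clock: 3.42
eef_pos: [517.9, 317.8, 73.9]
tool_rot: [-1.568, -0.008, 0.257]
force: [-0.0, -0.3, 0.1]
width: 85.3
```

Emit:
apply_moves([
  [[0,0,0,0,0,0],[0,0,0,0,0,0],[0,0,0,0,0,0],[0,0,0,0,0,0],[0,0,0,0,0,0],[0,0,0,0,0,0],[0,0,0,0,0,0],[0,0,0,0,0,0]],
], claw=0)

```text
clock: 4.08
eef_pos: [516.3, 318.4, 75.7]
tool_rot: [-1.567, -0.006, 0.258]
force: [0.2, -0.7, 0.8]
width: 9.0
```

Emit:
apply_moves([
  [[0,-0.2,0,0,0,0],[0,-0.2,0,0,0,0],[0,-0.2,0,0,0,0],[0,-0.2,0,0,0,0],[0,-0.3,0,0,0,0],[0,-0.4,0,0,0,0],[0,-0.5,0,0,0,0],[0,0,0,0,0,0]],
])

```text
clock: 4.75
eef_pos: [517.3, 317.6, 162.4]
tool_rot: [-1.568, -0.009, 0.258]
force: [0.7, 0.4, -1.2]
width: 9.0
```

Run:
```python
from h import *
plan((540,-382,230),15)
d=snap('side','sd3.png');cv2.imwrite('pics/sd3.png',cv2.resize(d['image'][60:260,200:460,::-1],None,fx=3,fy=3))
print(readout.read_state()['qpos'].round(2))
```

```text
pos [517.3 317.6 162.4] yaw [-89.82  -0.53  14.76] shift units [ -3.892  -1.78  -17.053]
turn units [-0.04 -0.05  0.11] F [ 0.7  0.4 -1.2] w 9.0
[-0.76  0.66  0.26  1.73 -0.23  0.78 -0.13]
```

View pics/sd3.png

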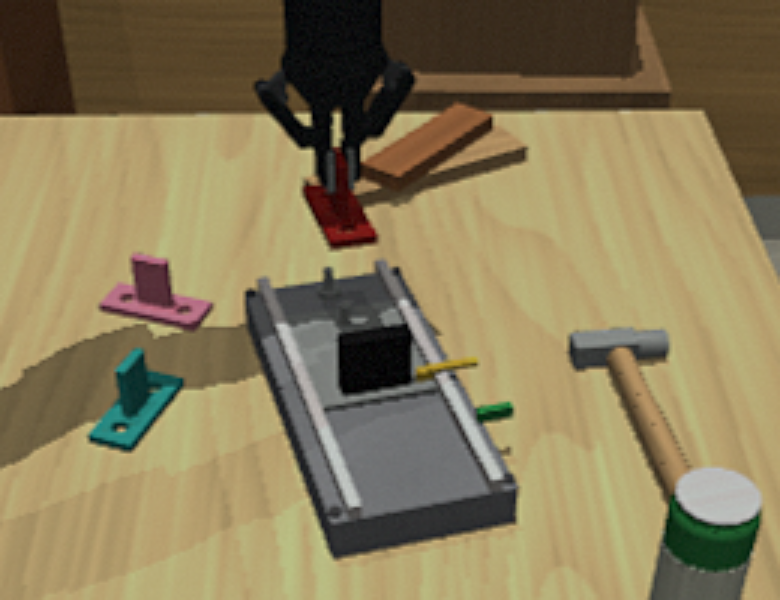

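The link is off both pegs and held level; the slide hasn't moved. Next I'll carry it to the tray.

Emit:
apply_moves([
  [[0,-0.6,-0.3,0,0,0],[-0.1,-0.6,-0.6,0,0,0],[-0.2,-0.2,-0.9,0,0,0],[-0.2,0,-0.9,0,0,0],[-0.2,0,-0.9,0,0,0],[-0.2,0,-0.9,0,0,0],[-0.2,0,-0.9,0,0,0],[-0.2,0,-0.9,0,0,0]],
])

```text
clock: 5.47
eef_pos: [528.4, 64.0, 212.9]
tool_rot: [-1.562, -0.005, 0.281]
force: [1.2, 0.5, -1.8]
width: 9.3
```

Emit:
apply_moves([
  [[-0.2,0,-0.9,0,0,0],[-0.2,0,-0.9,0,0,0],[-0.2,0,-0.9,0,0,0],[-0.2,0,-0.9,0,0,0],[-0.2,0,-0.9,0,0,0],[-0.2,0,-0.9,0,0,0],[-0.2,0,-0.9,0,0,0],[-0.2,0,-0.9,0,0,0]],
])

```text
clock: 6.13
eef_pos: [541.4, -243.9, 204.5]
tool_rot: [-1.557, 0.002, 0.282]
force: [2.1, 0.6, -2.6]
width: 8.9
```

Emit:
apply_moves([
  [[-0.2,0,-0.7,0,0.6,0],[-0.2,0,-0.6,0,0.6,0],[-0.1,0,-0.5,0,0.6,0],[0,0,0,0,0.6,0],[0,0,0,0,0.6,0],[0,0,0,0,0,0]],
])

```text
clock: 6.63
eef_pos: [531.0, -337.2, 198.1]
tool_rot: [-1.565, 0.013, -0.01]
force: [0.3, -0.2, -2.9]
width: 9.0
```

Run:
```python
from h import *
plan((540,-382,110),0)
d=snap('side','sd4.png')
```

```text
pos [ 531.  -337.2  198.1] yaw [-89.68   0.76  -0.56] shift units [ 0.266  2.193 -1.129]
turn units [-0.06 -0.11 -0.15] F [ 0.3 -0.2 -2.9] w 9.0
```

View pics/sd4.png

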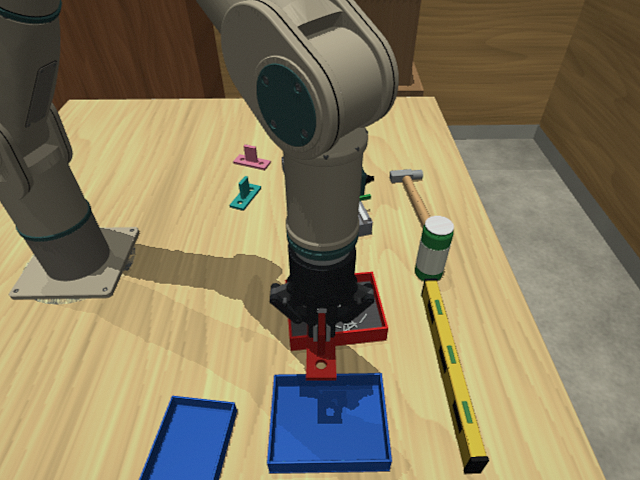

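The side view shows the link hanging straight just short of the blue tray (tray centre about (330,422)), with everything else where it was. I'll move over the tray centre and lower.

Emit:
apply_moves([
  [[0.1,0.2,-0.4,0,0,0],[0.1,0.4,-0.4,0,-0.1,-0.1],[0.07,0.5,-0.3,0,0,0],[0,0.5,0,0,0,0],[0,0.5,0,0,0,0],[0,0.2,0,0,0,0],[0,0,0,0,0,0]],
])

```text
clock: 7.27
eef_pos: [543.8, -375.7, 100.4]
tool_rot: [-1.56, 0.003, 0.02]
force: [-0.5, 0.2, -1.7]
width: 8.9
```

Run:
```python
from h import *
plan((540,-382,38),0)
```

```text
pos [ 543.8 -375.7  100.4] yaw [-89.37   0.18   1.17] shift units [-0.094  1.558 -0.172]
turn units [-0.13  0.23 -0.04] F [-0.5  0.2 -1.7] w 8.9
```

Emit:
apply_moves([
  [[-0.05,0.3,-0.2,-0.1,0.2,0],[-0.05,0.4,-0.1,0,0,0],[0,0.3,0,0,0,0],[0,0.2,0,0,0,0],[0,0.2,0,0,0,0],[0,0.1,0,0,0,0],[0,0,0,0,0,0]],
])

```text
clock: 7.85
eef_pos: [542.9, -388.1, 39.1]
tool_rot: [-1.572, -0.002, 0.005]
force: [0.4, 0.5, -1.8]
width: 9.2
```

Emit:
apply_moves([
  [[0,0.1,0.1,0,0,0],[0,0.08,0,0,0,0],[0,0,0,0,0,0]],
])

```text
clock: 8.1
eef_pos: [543.5, -384.7, 33.7]
tool_rot: [-1.574, -0.003, 0.006]
force: [0.3, 0.6, -2.4]
width: 8.7
```

Emit:
apply_moves([
  [[0,0,0,0,0,0],[0,0,0,0,0,0],[0,0,0,0,0,0],[0,0,0,0,0,0]],
], claw=45)

```text
clock: 8.43
eef_pos: [545.7, -385.0, 35.7]
tool_rot: [-1.576, -0.008, 0.007]
force: [-0.2, -0.1, -0.1]
width: 44.7
```

Emit:
apply_moves([
  [[0,-0.3,0,0,0,0],[0,-0.5,0,0,0,0],[0,-0.8,0,0,0,0],[0,-0.8,0,0,0,0],[0,-0.9,0,0,0,0],[0,-0.9,0,0,0,0],[0,0,0,0,0,0]],
])

```text
clock: 9.02
eef_pos: [543.5, -384.0, 213.6]
tool_rot: [-1.575, -0.006, 0.006]
force: [0.6, -0.5, 0.8]
width: 44.9
```

Run:
```python
from h import *
# gate geometry: th=104.8, keeper centre at gate x=80
th=np.radians(104.8);ux=np.array([np.cos(th),np.sin(th)]);uy=np.array([-ux[1],ux[0]])
h=np.array([514.5,316.3])-125*ux;print('handle',h,'ptr',h-70*uy)
p=np.array([606.1,211.9]);m=np.array([641.0,160.2]);print('dist',(p-m)@ux,(m-h)@ux,(m-h)@uy)
plan((*h,180),104.8)
snap('side','sd5.png')
```

```text
handle [546.43071974 195.44707642] ptr [614.10835694 213.32827948]
dist 58.899826142809644 -58.23501934003361 -82.42807584468721
pos [ 543.5 -384.   213.6] yaw [-90.25  -0.33   0.33] shift units [ 0.15   0.777 14.489]
turn units [  0.1 -20.9   0. ] F [ 0.6 -0.5  0.8] w 44.9
```

View pics/sd5.png

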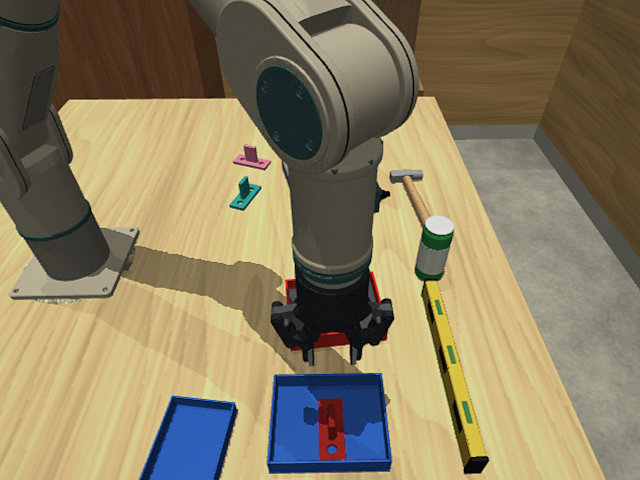

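The link stands flat in the blue tray at (331,430), and the gripper is clear. Now I'll go to the handle. With yaw -75° the wrist camera sits on the pointer side.

Emit:
apply_moves([
  [[0,0,0.6,0,0,0],[0,0,0.95,0,0,0],[0,0,0.95,0,0,0],[0,0,0.95,0,0,0],[0,0,0.95,0,0,0],[0,0,0.95,0,0,0],[0,0,0.95,0,0,0],[0,0,0.95,0,0,0]],
], claw=60)

```text
clock: 9.73
eef_pos: [536.6, -94.5, 207.8]
tool_rot: [-1.582, -0.001, -0.015]
force: [1.0, 0.6, -0.3]
width: 60.0
```

Emit:
apply_moves([
  [[0,0,0.95,0,0,0],[0,0,0.95,0,0,0],[0,0,0.95,0,0,0],[0,0,0.95,0,0,0],[0,0,0.95,0,0,0],[0,0,0.95,0,0,0],[0,0,0.8,0,0,0],[0,0,0.6,0,0,0]],
])

```text
clock: 10.4
eef_pos: [532.7, 207.9, 201.1]
tool_rot: [-1.581, 0.008, -0.011]
force: [0.3, 0.4, -0.7]
width: 59.9
```

Emit:
apply_moves([
  [[0,0,0,0,1,0],[0,0,0,0,1,0],[0,0,0,0,1,0],[0,0,0,0,1,0],[0,0,0,0,1,0],[0,0,0,0,1,0],[0,0,0,0,1,0],[0,0,0,0,1,0]],
])

```text
clock: 11.07
eef_pos: [525.1, 220.1, 195.8]
tool_rot: [-1.59, 0.009, -0.723]
force: [0.0, -0.6, 0.8]
width: 60.1
```

Emit:
apply_moves([
  [[0,0,0,0,1,0],[0,0,0,0,1,0],[0,0,0,0,1,0],[0,0,0,0,1,0],[0,0,0,0,1,0],[0,0,0,0,1,0],[0,0,0,0,1,0],[0,0,0,0,0,0]],
])

```text
clock: 11.73
eef_pos: [519.6, 219.3, 191.4]
tool_rot: [-1.602, -0.005, -1.368]
force: [0.7, 0.4, 0.5]
width: 59.8
```

Run:
```python
from h import *
d=snap('wrist','w6.png')
plan((546.4,195.4,130),-75.2)
print(readout.read_state()['qpos'].round(2), proj(d,[(546.4,195.4,100)]))
```

```text
pos [519.5 219.3 191.4] yaw [-91.82  -0.3  -78.18] shift units [0.714 1.521 0.585]
turn units [ 0.36 -0.6   0.05] F [-0.8  0.2  0.2] w 60.0
[-0.91  0.68  0.76  1.79 -0.56  0.94 -1.26] [[366.28824383 203.95152006]]
```

View pics/w6.png

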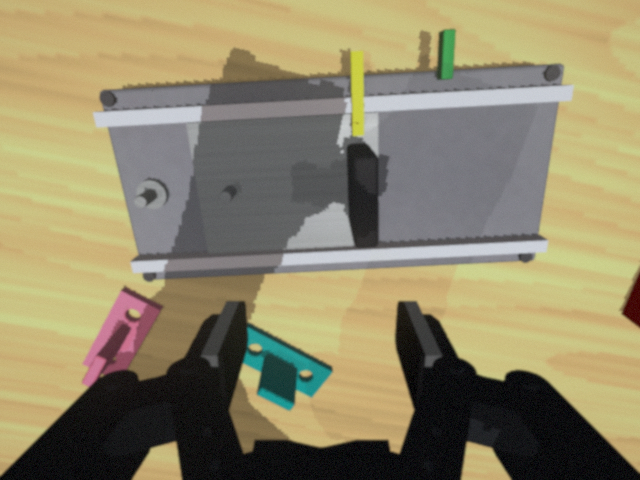

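The wrist view shows the handle top around (363,200), near the prediction of (366,204). The pointer is at (357,93) and the mark at (446,53).

Emit:
apply_moves([
  [[0.25,0.1,0.2,0.12,-0.3,0],[0.25,0.3,0.2,0.12,-0.3,0],[0.2,0.3,0.2,0.12,0,0],[0,0.4,0,0,0,0],[0,0.2,0,0,0,0],[0,0,0,0,0,0]],
])

```text
clock: 12.28
eef_pos: [548.9, 197.3, 136.6]
tool_rot: [-1.571, -0.003, -1.292]
force: [-0.3, -0.2, 0.2]
width: 59.6
```

Run:
```python
from h import *
plan((546.4,195.4,64),-75.2)
```

```text
pos [548.9 197.3 136.6] yaw [-90.    -0.16 -74.04] shift units [ 0.024  1.815 -0.075]
turn units [-0.    0.23  0.03] F [-0.3 -0.2  0.2] w 59.6
```

Emit:
apply_moves([
  [[0.02,0.4,-0.05,0,0.2,0],[0,0.5,0,0,0,0],[0,0.4,0,0,0,0],[0,0.3,0,0,0,0],[0,0.2,0,0,0,0],[0,0,0,0,0,0]],
])

```text
clock: 12.78
eef_pos: [548.3, 197.9, 64.4]
tool_rot: [-1.567, -0.001, -1.302]
force: [-1.0, 0.9, -0.9]
width: 60.1
```

Run:
```python
from h import *
plan((546.4,195.4,64),-75.2)
snap('wrist','w7.png')
```

```text
pos [548.3 197.9  64.4] yaw [-8.98e+01 -3.00e-02 -7.46e+01] shift units [ 0.047  0.009 -0.063]
turn units [-0.04  0.12  0.01] F [-1.   0.9 -0.9] w 60.1
```

View pics/w7.png

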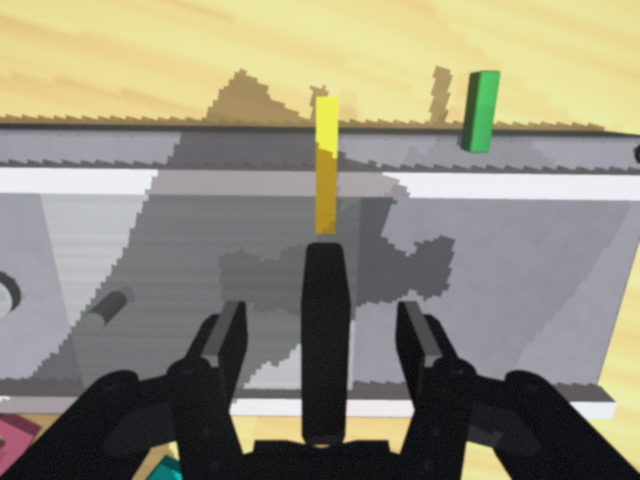

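The handle (column 325) is centred between the fingers. The pointer is at (327,165) and the mark at (481,110). I'll close and measure the pull.

Emit:
apply_moves([
  [[0,0,0,0,0,0],[0,0,0,0,0,0],[0,0,0,0,0,0],[0,0,0,0,0,0],[0,0,0,0,0,0],[0,0,0,0,0,0],[0,0,0,0,0,0],[0,0,0,0,0,0]],
], claw=0)

```text
clock: 13.5
eef_pos: [550.8, 197.4, 67.8]
tool_rot: [-1.562, -0.001, -1.306]
force: [0.9, -0.8, -3.1]
width: 15.1
```

```bash
cat >> h.py <<'E'
TH=np.radians(104.8);UX=np.array([np.cos(TH),np.sin(TH)]);UY=np.array([-UX[1],UX[0]])
def gap(d):
    h=cv2.cvtColor(d['image'],cv2.COLOR_RGB2HSV);o=[]
    for nm,lo,hi,z in(('ptr',(22,170,90),(32,255,255),56),('mark',(50,120,50),(75,255,255),52)):
        n,l,st,c=cv2.connectedComponentsWithStats(cv2.inRange(h,lo,hi));i=1+st[1:,4].argmax()
        # top-face centre line: min-area-rect fit of the component
        y,x=np.nonzero(l==i);P=ray(d,np.c_[x,y],z)[:,:2]
        gx,gy=P@UX,P@UY;bins=np.round(gy/3)
        e=[(gx[bins==b].min(),gx[bins==b].max()) for b in np.unique(bins) if (bins==b).sum()>5]
        lo_,hi_=np.median(e,0);print(nm,st[i].tolist(),'gx lo/hi',lo_.round(1),hi_.round(1),'w',(hi_-lo_).round(1),'gy',gy.min().round(),gy.max().round());o.append((lo_+hi_)/2)
    print('remaining pull mm',round(o[0]-o[1],1))
E
python3 - <<'E'
from h import *
gap(snap('wrist'));s=readout.read_state();print(s['eef_pos']);plan((546.4,195.4,64),-75.2)
E
```

```text
ptr [313, 142, 19, 93, 1494] gx lo/hi 46.1 52.7 w 6.6 gy -652.0 -615.0
mark [462, 79, 28, 77, 1434] gx lo/hi -13.1 -6.0 w 7.1 gy -676.0 -647.0
remaining pull mm 59.0
[550.72821852 197.37536982  67.7500848 ]
pos [550.7 197.4  67.8] yaw [-8.948e+01 -6.000e-02 -7.482e+01] shift units [ 0.019  0.093 -0.118]
turn units [-0.1   0.08  0.01] F [ 1.5 -0.8 -3.5] w 14.8
```

Emit:
apply_moves([
  [[0.2,0,0,0,0,0],[0.2,0,0,0,0,0],[0.2,0,0,0,0,0],[0.2,0,0,0,0,0],[0.2,0,0,0,0,0],[0.2,0,0,0,0,0],[0,0,0,0,0,0]],
])

```text
clock: 14.13
eef_pos: [558.5, 167.4, 67.8]
tool_rot: [-1.565, 0.024, -1.295]
force: [-1.5, 4.0, -3.1]
width: 15.2
```

Run:
```python
from h import *
gap(snap('wrist'));plan((546.4,195.4,64),-75.2)
```

```text
ptr [316, 113, 20, 122, 1921] gx lo/hi 14.7 21.5 w 6.8 gy -663.0 -615.0
mark [388, 79, 25, 77, 1464] gx lo/hi -13.5 -6.3 w 7.2 gy -676.0 -647.0
remaining pull mm 28.0
pos [558.3 168.5  67.8] yaw [-89.67   1.42 -74.16] shift units [-0.727  0.113 -0.102]
turn units [-0.06  0.21 -0.29] F [-2.3  5.6 -1. ] w 15.1
```

Emit:
apply_moves([
  [[0.2,0,0,0,0.05,-0.1],[0.2,0,0,0,0.05,-0.1],[0.2,0,0,0,0.05,-0.05],[0.15,0,0,0,0,0],[0.1,0,0,0,0,0],[0.06,0,0,0,0,0]],
])

```text
clock: 14.68
eef_pos: [562.6, 151.4, 67.8]
tool_rot: [-1.569, 0.027, -1.294]
force: [-3.1, 5.7, -0.2]
width: 15.3
```

Run:
```python
from h import *
gap(snap('wrist'));plan((546.4,195.4,64),-75.2)
```

```text
ptr [316, 104, 21, 131, 2128] gx lo/hi -1.8 5.0 w 6.8 gy -666.0 -615.0
mark [348, 77, 22, 78, 1426] gx lo/hi -13.7 -6.6 w 7.1 gy -676.0 -647.0
remaining pull mm 11.8
pos [562.6 151.4  67.8] yaw [-89.88   1.53 -74.13] shift units [-1.166  0.125 -0.089]
turn units [-0.02  0.21 -0.31] F [-2.6  7.5  0.1] w 15.2
```

Emit:
apply_moves([
  [[0.15,0,0,0,0,-0.1],[0.15,0,0,0,0,-0.1],[0.15,0,0,0,0,-0.1],[0.15,0,0,0,0,0],[0.08,0,0,0,0,0],[0.08,0,0,0,0,0]],
])

```text
clock: 15.23
eef_pos: [564.8, 142.8, 67.8]
tool_rot: [-1.572, 0.028, -1.286]
force: [-4.1, 8.9, 0.8]
width: 15.4
```

Run:
```python
from h import *
gap(snap('wrist'));plan((546.4,195.4,64),-75.2)
gap(snap('wrist'))
```

```text
ptr [317, 103, 23, 132, 2225] gx lo/hi -10.7 -3.9 w 6.8 gy -666.0 -615.0
mark [329, 76, 19, 78, 695] gx lo/hi -13.8 -11.9 w 1.9 gy -676.0 -648.0
remaining pull mm 5.5
pos [564.9 142.5  67.8] yaw [-90.05   1.61 -73.67] shift units [-1.395  0.134 -0.072]
turn units [ 0.02  0.31 -0.32] F [-4.7  8.8  1.3] w 15.2
ptr [317, 103, 23, 132, 2222] gx lo/hi -11.1 -4.1 w 6.9 gy -666.0 -615.0
mark [329, 76, 18, 78, 674] gx lo/hi -13.8 -12.1 w 1.7 gy -676.0 -648.0
remaining pull mm 5.3
```

Emit:
apply_moves([
  [[0.12,0,0,0,0,0],[0.12,0,0,0,0,0],[0.1,0,0,0,0,0]],
])

```text
clock: 15.58
eef_pos: [565.7, 139.4, 67.8]
tool_rot: [-1.573, 0.04, -1.281]
force: [-3.8, 8.1, 2.0]
width: 14.9
```

Run:
```python
from h import *
gap(snap('wrist','w8.png'));plan((546.4,195.4,64),-75.2)
d=load('wrist');cv2.imwrite('pics/w8c.png',cv2.resize(d['image'][50:270,220:440,::-1],None,fx=2.7,fy=2.7,interpolation=0))
```

```text
ptr [318, 103, 23, 132, 2316] gx lo/hi -14.5 -7.6 w 6.9 gy -666.0 -615.0
mark [322, 76, 19, 26, 448] gx lo/hi -13.8 -7.3 w 6.5 gy -676.0 -667.0
remaining pull mm -0.5
pos [565.8 138.9  67.8] yaw [-90.12   2.29 -73.41] shift units [-1.487  0.156 -0.062]
turn units [ 0.03  0.36 -0.46] F [-4.8  9.   0.8] w 15.3
```

View pics/w8c.png

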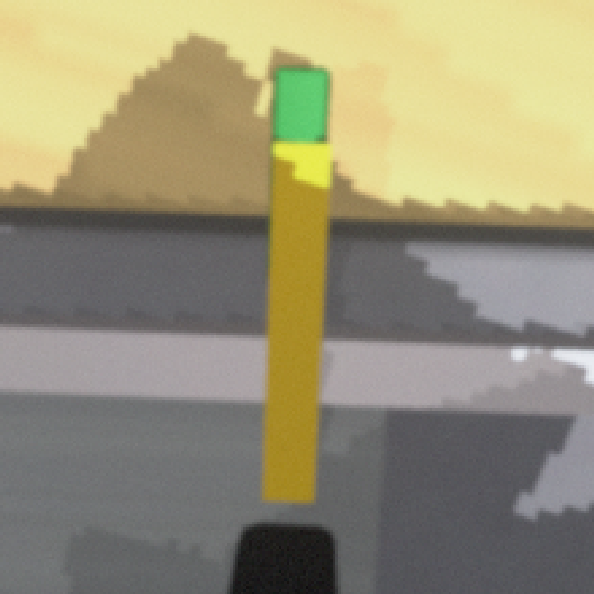

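The crop shows the yellow pointer (columns 272–331) in line with the green mark (columns 275–329). I'll check that it stays there, using camera time alone since that holds the last target.

Run:
```python
from h import *
for i in range(20): d=snap('wrist')
gap(d);plan((546.4,195.4,64),-75.2)
for i in range(5): d=snap('wrist')
gap(d);print(readout.read_state()['clock'],readout.read_state()['eef_pos'])
d=snap('side','sd9.png');h=cv2.cvtColor(d['image'],cv2.COLOR_RGB2HSV);m=cv2.inRange(h,(0,190,60),(4,255,255));y,x=np.nonzero(m[375:470,275:390]);print('red in tray px',len(x),x.mean()+275,y.mean()+375)
```

```text
ptr [318, 103, 23, 132, 2342] gx lo/hi -15.0 -8.0 w 6.9 gy -666.0 -615.0
mark [320, 76, 19, 26, 457] gx lo/hi -13.8 -7.2 w 6.6 gy -676.0 -667.0
remaining pull mm -1.0
pos [565.8 138.9  67.8] yaw [-90.12   2.25 -73.42] shift units [-1.488  0.155 -0.062]
turn units [ 0.03  0.36 -0.45] F [-4.6  7.8  0.9] w 15.4
ptr [318, 103, 23, 132, 2351] gx lo/hi -15.0 -8.0 w 7.0 gy -666.0 -615.0
mark [320, 75, 19, 27, 452] gx lo/hi -13.8 -7.4 w 6.4 gy -676.0 -667.0
remaining pull mm -0.9
16.8833 [565.81799773 138.91706664  67.82554145]
red in tray px 1255 330.798406374502 428.20876494023906
```

View pics/sd9.png

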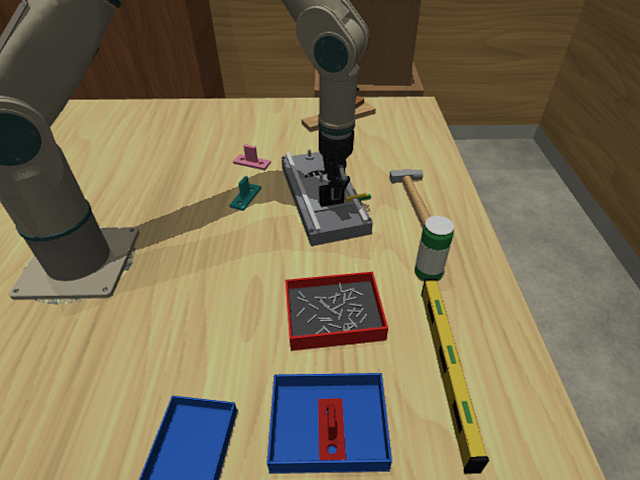

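The pointer is in line to within about 1 mm and steady over 1.25 s. The link sits in the blue tray and the bystanders haven't moved, so I'm handing in.

```bash
python3 -c "
from h import *
print(finish_job())"
```

```text
the job is handed in; nothing more can be done
None
```

The gate is open. I lifted the red link off both pegs and put it flat in the 180 x 140 mm blue tray. I then pulled the slide out about 59–60 mm, and the arm is still holding the handle at the mark. I handed the job in at about 17 s on the robot's clock, against the 64 s limit.

- **Pointer at the mark:** the two agreed to within about 1 mm. The edge measurement put the pointer 0.5 to 1 mm past the mark. A close-up, taken before the last 0.4 mm of settling, showed it in line to within 0.5 mm.
- **Holding:** over 1.25 s of holding, the pointer settled by those 0.4 mm and then stayed put. The pull was about 9–10 N and the grip closed on 15 mm.
- **Everything else:** the last side view shows the link in the tray and the screw tray, hammer, level and can unmoved by eye; I did not re-measure them.
- **Disagreement:** once the pointer began to hide part of the mark, one edge reading gave 5.5 mm still to pull. I used the mark's position from earlier unobstructed views instead, which gave 2.6 mm.

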